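# Clamp a wax blank with the under-deck knob

## Robot

A 6-joint arm with a two-finger parallel gripper is mounted at the origin on the work surface. World frame = base frame: x ahead of the robot, y to its left, z up, the work surface at z = 0. Lengths are in mm, angles in rad, forces in N, time in s.
With the tool pointing down it reaches from about 225 to 875 mm from the base axis. Payload 3.4 kg.
Tool frame: the origin (TCP) lies at the very end of the fingers, on their centre line; the grasp point (between the pads) lies 19 mm behind it; z points along the fingers, y is the direction in which the jaws open and shut (so a half turn about z gives the same grasp; the last joint's range is limited). The gripper opens to 85 mm and grips with 20 to 120 N. Pads are 22 mm wide; open, the fingers measure 114 mm over their backs; the gripper's body (76 mm by 85 mm) begins 54 mm behind the grasp point. The pads swing forward as they close: fully open they stand 13 mm farther back than shut.
Start: joints at [1.022, 0.276, 1.505, -0, 1.361, -0.121], TCP at [238.571, 523.208, 231.328] pointing down, gripper open.
Joint ranges: [-2.89, 2.89], [-0.75, 2.08], [0.22, 2.7], [-1.18, 4.32], [0.11, 2.71], [-2.7, 2.7]. Speed limits (rad/s): [2.57, 2.57, 3.14, 3.14, 3.14, 3.14].

## Interface

Orientations are given as a unit quaternion [x, y, z, w].
In Python, from workcell import env gives the robot as it stands. The module is installed in compiled form; this text tells all that it offers.
- The arm moves only by the tool step_arm, never from a script. Its arguments are lists of equal length, an entry for each row: "xyz": the shift along the tool's x, y, z in m, a list of three; "angular": the turn, a rotation vector about the tool's x, y, z in degrees, a list of three; "jaw": the opening, from 0 (shut) to 1 (fully open). In form: {"xyz": [[x, y, z], ...], "angular": [[wx, wy, wz], ...], "jaw": [jaw, ...]}. A call has 1 to 20 rows; each row is the pose to reach, as a shift and turn from the pose commanded when the call began, along the tool's axes at that moment; what a row does not reach only later rows make up. A row lasts 1/12 s, in which the tool goes at most 41.7 mm and 7.16 degrees, less where a joint would pass 70% of its speed; a pose out of reach is approached as far as the arm can. A call with a gripper value outside its range is refused whole. The fingers move at their own pace and stop on an object; "grip_force" is the grip in N (left out, the last holds). Time passes only in rows, so rows that repeat a pose let the fingers close. It gives the time, the measured TCP pose, the force and the opening at its end, in the units of the state.
- env.sense(): the state, without advancing time (a new reading comes with each control period).
- env.read_camera(name): name is "scene" or "top" or "wrist"; returns a dict with "img" (384x512x3 uint8, red, green, blue), "K" (3x3 intrinsics, pixels), "eye" and "attitude" of the camera in the world; the wrist camera has in their place "mount" (4x4, takes a point from camera to tool coordinates, whose origin is the TCP and whose axes are the flange's). Camera axes: x right, y down, z forward; pixel columns grow to the right and rows downward; lengths in mm; the calibration is good to about 2 mm. The wrist camera is an equidistant fisheye: a pixel r from the principal point sees the ray r / f radians off the axis. A picture is of the moment at which its call begins: read the wrist's pose just before it. There is no depth.
- env.sign_off(): hands the job in, once; it reports no verdict.
The state is a dict: "time_s": time; "q": joint angles; "qd": joint speeds; "tau": joint torques, N m; "position": TCP position; "orientation": TCP orientation; "force": force on the tool from outside, world axes, zero at the start; "torque": the same for the moment, N m; "finger_gap": opening from 0.0 (shut) to 1.0 (fully open).
Only numpy, scipy, OpenCV 4.12 (cv2) and the standard library are available. Lean on these libraries where they do the work, as an engineer would, in place of code of your own. Each camera call takes 0.05 s, during which the arm holds its last target.

## Task

Stand the green wax block upright on the deck of the little clamp stand, between its two jaws and near the middle of them, and let go. Then turn the red star knob under the deck clockwise (seen from above) until the jaw grips the block squarely and firmly, but stop by feel as soon as it is firm, because an overtightened jaw bruises the wax. Close the jaw only with the knob, and leave the tumbler, the black pot and the brush where they are.

Things in the scene. Friction and masses are not known exactly. Their poses are not given: they have to be found in the camera images.
- wax: Loose block of green carving wax, 30 x 30 x 50 mm (x, y, z), about 50 g, standing upright on the table. Origin: centre of its underside; z up.
- vise: Clamp stand, fixed; place and yaw vary. A grey plinth (local x -55 to 55, y 15 to 85 mm, foot 8 mm high over x -75 to 75, y -5 to 95) carries an aluminium deck plate, local x -80 to 80, y -76 to 90, z 75 to 87 mm, so the deck overhangs to local -y, free space below. Origin: on the table under the deck; z up. Jaw and stop stand on the deck, centred on local x = 0.
- deck (a point): Point on the deck's top face, 87 mm above the table, at x = y = 0 of the stand and with its axes.
- knob_hub (a point): Centre of the star knob hung below the deck, 58 mm above the table, at local (0, -72) mm of the stand, 4 mm inside the deck's -y edge; turns with the knob. Red hub, radius 18 mm (z 46 to 72), four straight round arms 12 mm thick along this frame's +-x, +-y, each with a black end ball of radius 9 mm centred 70 mm from the axis. Arms stick out past the edge, free above and below.
- knob (a joint): Angle of the knob, rad, growing clockwise seen from above, which closes the jaw 8 mm per rad; 0.9 to 2.9 rad from start to block. As an arm goes under the deck the next comes out. It stays where left. Free turning takes 0.25 N m (3.6 N at the end ball); from jaw contact torque climbs 0.008 N m per N of jaw force: 0.4 N m (5.8 N at the ball) is a firm 20 N grip, under 12 N is loose, over 38 N bruises.
- jaw_face (a point): Centre of the moving jaw's brass face when unloaded, 11 mm above the deck. The jaw is 50 mm wide (x), 22 mm high, 24 mm deep behind its face and slides along the stand's +y towards the stop. Its brass pad is sprung: it gives 1 mm per 15 N. Axes as the stand's.
- jaw: The moving jaw: origin on the deck under the middle of its face, axes as the stand's.
- stop_face (a point): Centre of the steel front of the fixed jaw (stop), 11 mm above the deck, looking along the stand's -y to the moving jaw. A brass facing plate (46 mm wide, 18 mm high) stands out of it towards the moving jaw by 0 to 7 mm, different each time and not measured; the block bears on that plate. Axes as the stand's.
- stop: The fixed jaw: dark steel block 60 mm wide (x), 28 mm high, 22 mm deep behind its steel front; origin on the deck under the middle of that front. Its place along the stand's y varies by 2 mm either way. The open gap between the brass faces is 38 to 53 mm at the start.
- tumbler: Bystander: glass tumbler, radius 31 mm, 80 mm high; origin at the centre of its underside. Loose.
- pot: Bystander: black lidded pot, radius 25 mm, 45 mm high; origin at the centre of its underside. Loose.
- brush: Bystander: bench brush with a wooden handle lying on the table, 105 mm long along its x, 31 mm thick; origin on the table below the ferrule. Loose.
Not all that is in view belongs to the job. Of the things that look like the wax, the middle-sized one is meant.

How it is judged:
By the outcome, as a careful person would: the job done as asked, in the order asked, and still so for the second after the job is handed in, with the robot touching nothing.
It also fails if it takes over 72 s, if anything falls off the work surface, if the arm or the gripper's body presses on something with over 40 N, if the wrist force passes 120 N, or if a joint passes its speed limit or range.

## Working session

There is one attempt and no reset: what is moved stays moved. The work goes in short steps, Python scripts to look and compute and a tool call to move; the robot and the scene stay as the last step left them, time stands still between calls to the robot, and variables do not carry over. Pictures are saved under pics/ and viewed, and the job is handed in when it is done.

Besides the shell and the picture viewer there is one more tool, called after "Call:" as name(argument=value, ...), one argument or row to a line, values as JSON. step_arm: Moves the arm, as the interface text tells. Its arguments: {"type":"object","properties":{"xyz":{"type":"array"},"angular":{"type":"array"},"jaw":{"type":"array"},"grip_force":{"type":"number"}},"required":["xyz","angular","jaw"]}

```bash
mkdir -p pics; python3 - <<'E'
from workcell import env
import cv2,json,numpy as np
s=env.sense(); print(s)
for n in ["scene","top","wrist"]:
    c=env.read_camera(n); cv2.imwrite(f"pics/{n}0.png",cv2.cvtColor(c["img"],cv2.COLOR_RGB2BGR))
    print(n,{k:np.round(np.array(v),4).tolist() for k,v in c.items() if k!="img"})
E
```

```text
{'time_s': 0.0, 'q': array([ 1.02198751e+00,  2.76594435e-01,  1.50611491e+00,  5.36945417e-06,
        1.36070777e+00, -1.20986794e-01]), 'qd': array([-0.00118918, -0.00017291,  0.00054629,  0.0010695 , -0.00059644,
        0.00057589]), 'tau': array([-7.46459391e-04, -4.16766357e+01, -2.45808363e+01,  1.27949500e-05,
        1.09733711e-02,  2.76108966e-05]), 'position': array([238.28368903, 522.72915164, 230.44729738]), 'orientation': array([ 2.12283845e-01,  9.77207622e-01, -8.60686081e-04, -3.02303992e-04]), 'force': array([-0.27503389,  0.50778437,  0.69070924]), 'torque': array([0.0149434 , 0.02221652, 0.01906898]), 'finger_gap': 0.999683428560409}
scene {'K': [[394.6778, 0.0, 262.8234], [0.0, 394.6778, 195.7433], [0.0, 0.0, 1.0]], 'eye': [832.3213, -487.0333, 821.2835], 'attitude': [0.914, 0.2273, -0.0889, -0.324]}
top {'K': [[471.4175, 0.0, 254.0086], [0.0, 471.4175, 195.3312], [0.0, 0.0, 1.0]], 'eye': [372.5241, 24.8574, 1428.5613], 'attitude': [0.7099, -0.7015, 0.0465, -0.0418]}
wrist {'K': [[297.3186, 0.0, 253.6412], [0.0, 297.3186, 194.3382], [0.0, 0.0, 1.0]], 'mount': [[-0.0004, -0.9597, -0.2809, 71.4897], [1.0, -0.0005, 0.0002, 0.139], [-0.0003, -0.2809, 0.9597, -142.8874], [0.0, 0.0, 0.0, 1.0]]}
```

View pics/scene0.png

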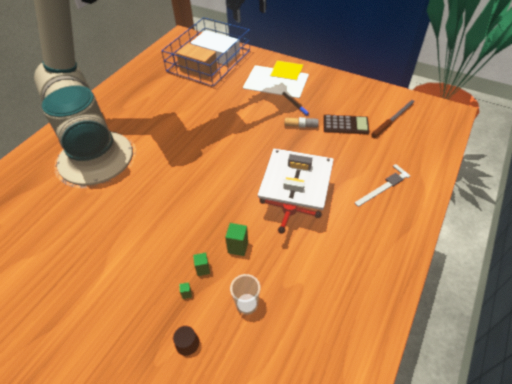

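View pics/top0.png

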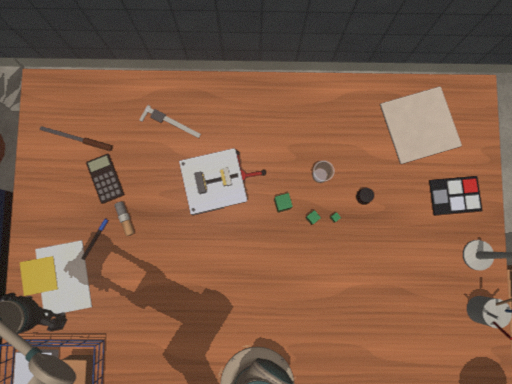

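View pics/wrist0.png

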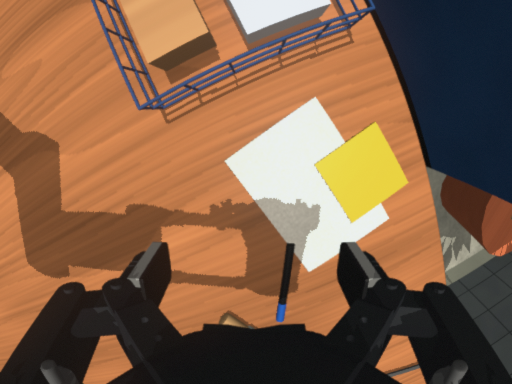

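The three green blocks in the top view are large (283,202), middle (313,217) and small (336,217). The middle one fits the description. I'll enlarge crops to confirm this and to measure.

```bash
cat > h.py <<'E'
import cv2,numpy as np
from scipy.spatial.transform import Rotation as R
def cam(c):
    return np.array(c["K"]),np.array(c["eye"]),R.from_quat(c["attitude"]).as_matrix()
def ray(c,u,v):
    K,e,A=cam(c); d=A@np.array([(u-K[0,2])/K[0,0],(v-K[1,2])/K[1,1],1]); return e,d/np.linalg.norm(d)
def onz(c,u,v,z):
    e,d=ray(c,u,v); return e+d*(z-e[2])/d[2]
def proj(c,p):
    K,e,A=cam(c); q=A.T@(np.array(p,float)-e); q=K@q; return q[:2]/q[2]
def wproj(c,s,p):
    K=np.array(c["K"]);M=np.array(c["mount"])
    t=R.from_quat(s["orientation"]).as_matrix().T@(np.array(p,float)-s["position"])
    q=np.linalg.inv(M)@np.r_[t,1]; q=q[:3]
    th=np.arctan2(np.hypot(q[0],q[1]),q[2]); r=K[0,0]*th; n=np.hypot(q[0],q[1])
    return np.array([K[0,2]+r*q[0]/n,K[1,2]+r*q[1]/n])
def wonz(c,s,u,v,z):
    K=np.array(c["K"]);M=np.array(c["mount"])
    dx,dy=u-K[0,2],v-K[1,2]; r=np.hypot(dx,dy); th=r/K[0,0]
    d=np.array([np.sin(th)*dx/r,np.sin(th)*dy/r,np.cos(th)])
    Rw=R.from_quat(s["orientation"]).as_matrix()
    d=Rw@(M[:3,:3]@d); e=Rw@M[:3,3]+s["position"]
    return e+d*(z-e[2])/d[2]
def crop(img,x0,y0,x1,y1,f,name):
    im=cv2.resize(img[y0:y1,x0:x1],None,fx=f,fy=f,interpolation=cv2.INTER_CUBIC)
    cv2.imwrite(name,cv2.cvtColor(im,cv2.COLOR_RGB2BGR))
E
python3 - <<'E'
from workcell import env
from h import *
t=env.read_camera("top"); s=env.read_camera("scene")
import pickle; pickle.dump((t,s),open("cams0.pkl","wb"))
crop(t["img"],170,140,370,240,4,"pics/top1.png")
crop(s["img"],165,140,345,270,4.4,"pics/scene1.png")
for n,p in dict(L=(283,202),M=(313,217),S=(336,217),tum=(323,171),pot=(366,196),kball=(263,172)).items(): print(n,onz(t,*p,50).round(0))
E
```

```text
L [527. -69.  50.]
M [ 484. -157.   50.]
S [ 485. -225.   50.]
tum [ 621. -187.   50.]
pot [ 548. -314.   50.]
kball [616.  -9.  50.]
```

View pics/top1.png

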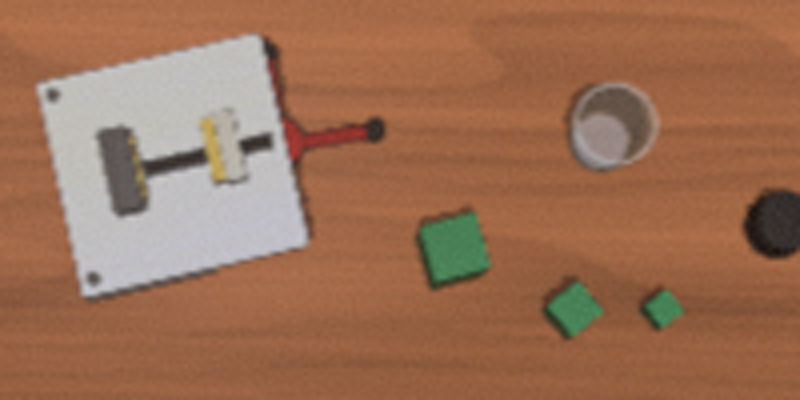

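View pics/scene1.png

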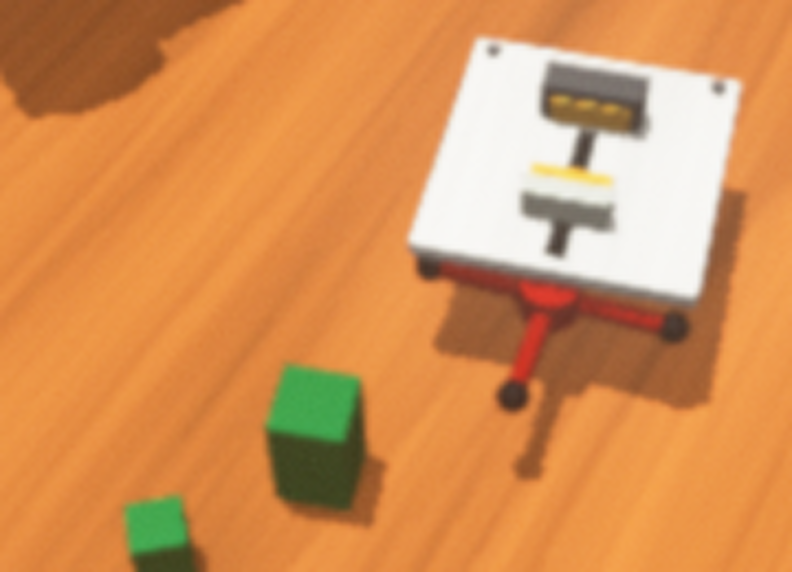

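```bash
cat > fit.py <<'E'
import pickle; from h import *
from scipy.optimize import least_squares
t,s=pickle.load(open("cams0.pkl","rb"))
tc=lambda u,v:(u/4+170-.375,v/4+140-.375)
sc=lambda u,v:(u/4.4+165-.39,v/4.4+140-.39)
# local corners top face
obsT={( -80,90):(85,298),(80,90):(38,85),(80,-76):(262,35),(-80,-76):(310,243)}
obsS={( -80,90):(477,38),(80,90):(742,80),(80,-76):(697,297),(-80,-76):(410,243)}
def W(p,l,z): c,sn=np.cos(p[2]),np.sin(p[2]); return np.array([p[0]+c*l[0]-sn*l[1],p[1]+sn*l[0]+c*l[1],z])
def res(p,which):
    r=[]
    if 't' in which: r+=[proj(t,W(p,l,87))-tc(*o) for l,o in obsT.items()]
    if 's' in which: r+=[proj(s,W(p,l,87))-sc(*o) for l,o in obsS.items()]
    return np.concatenate(r)
for w in ['t','s','ts']:
    f=least_squares(res,[630,60,.2],args=(w,)); print(w,f.x.round(3),np.abs(f.fun).max().round(2))
p=f.x
def loc(w): c,sn=np.cos(p[2]),np.sin(p[2]); d=w[:2]-p[:2]; return np.array([c*d[0]+sn*d[1],-sn*d[0]+c*d[1]]).round(1)
print('jaw top face edge',loc(onz(t,*tc(203,118),109)),loc(onz(t,*tc(218,183),109)))
print('jaw back',loc(onz(t,*tc(233,107),109)),loc(onz(t,*tc(247,180),109)))
print('stop front',loc(onz(t,*tc(131,125),115)),loc(onz(t,*tc(147,208),115)))
print('brass front',loc(onz(t,*tc(135,130),105)),loc(onz(t,*tc(149,203),105)))
print('ball',loc(onz(t,*tc(375,130),58)),'hidden ball',loc(onz(t,*tc(270,47),58)))
for o in [(512,397),(674,327),(428,265)]: print('ball scene',loc(onz(s,*sc(*o),58)))
# blocks
for n,q,h in [('L',[(420,247),(474,210),(489,270),(437,287)],60),('M',[(545,309),(573,280),(603,310),(569,338)],50),('S',[(642,310),(660,289),(683,308),(665,329)],30)]:
    P=np.array([onz(t,*tc(*x),h)[:2] for x in q]); print(n,P.mean(0).round(1),np.linalg.norm(P-np.roll(P,-1,0),axis=1).round(1))
tu=onz(t,*tc(615,125),80);print('tum',tu, 'pot',onz(t,*tc(775,222),45))
E
python3 fit.py
python3 - <<'E'
from h import *;import pickle
t,s=pickle.load(open("cams0.pkl","rb"))
crop(s["img"],170,240,270,310,8,"pics/scene2.png")
crop(t["img"],295,195,355,235,13,"pics/top2.png")
E
```

```text
t [5.83616e+02 1.28356e+02 2.44000e-01] 0.68
s [5.84656e+02 1.25942e+02 2.45000e-01] 0.44
ts [5.84069e+02 1.27330e+02 2.44000e-01] 0.78
jaw top face edge [ 23.8 -20.3] [-24.1 -20.3]
jaw back [ 26.6 -42.8] [-26.7 -40.7]
stop front [29.4 30.1] [-30.9  32.1]
brass front [27.2 28.7] [-26.2  30.5]
ball [  -4.2 -140.6] hidden ball [ 74.3 -79.4]
ball scene [  -6.1 -143.9]
ball scene [ 69.8 -78.1]
ball scene [-71.5 -67.6]
L [523.  -69.3] [48.2 45.4 40.  31.8]
M [ 484.  -156.3] [29.9 30.9 32.6 27.4]
S [ 486.6 -226. ] [20.9 22.  20.8 22. ]
tum [ 616.02520002 -183.84204951   80.        ] pot [ 550.95318076 -307.41381778   45.        ]
```

View pics/scene2.png

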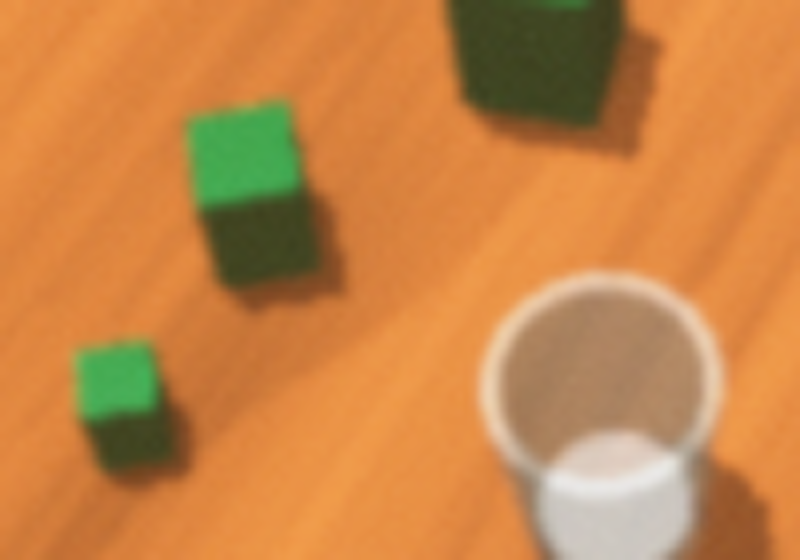

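View pics/top2.png

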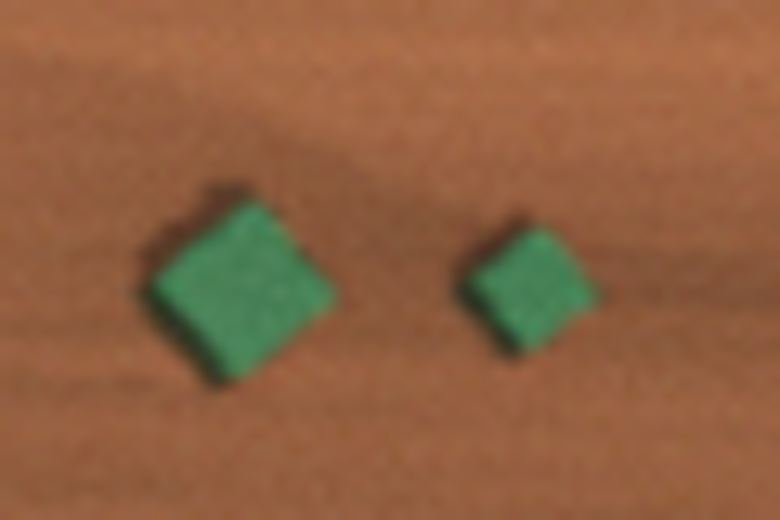

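Confirmed: the middle block (top pixel ~(313,217), footprint about 30 mm) is at about (484,-156), with its height consistent in the scene view. The 20 mm and 40 mm blocks are decoys. Next I move over the stand for a close wrist view of the gap.

Call:
step_arm(
  xyz=[
    [-0.512,-0.275,0],
    [-0.512,-0.275,0],
    [-0.512,-0.275,0],
    [-0.512,-0.275,0],
    [-0.512,-0.275,0],
    [-0.512,-0.275,0],
    [-0.512,-0.275,0],
    [-0.512,-0.275,0],
    [-0.512,-0.275,0],
    [-0.512,-0.275,0],
    [-0.512,-0.275,0],
    [-0.512,-0.275,0],
    [-0.512,-0.275,0],
    [-0.512,-0.275,0],
    [-0.512,-0.275,0],
    [-0.512,-0.275,0],
    [-0.512,-0.275,0],
    [-0.512,-0.275,0],
  ],
  angular=[
    [0,0,51.5],
    [0,0,51.5],
    [0,0,51.5],
    [0,0,51.5],
    [0,0,51.5],
    [0,0,51.5],
    [0,0,51.5],
    [0,0,51.5],
    [0,0,51.5],
    [0,0,51.5],
    [0,0,51.5],
    [0,0,51.5],
    [0,0,51.5],
    [0,0,51.5],
    [0,0,51.5],
    [0,0,51.5],
    [0,0,51.5],
    [0,0,51.5],
  ],
  jaw=[1,1,1,1,1,1,1,1,1,1,1,1,1,1,1,1,1,1],
)

```text
time_s: 1.75
position: [589.4, 61.5, 231.2]
orientation: [0.615, 0.788, -0.0, -0.001]
force: [-0.2, 0.9, -0.6]
finger_gap: 0.993
```

```bash
python3 - <<'E'
from workcell import env
from h import *
import pickle
s=env.sense(); w=env.read_camera("wrist"); pickle.dump((s,w),open("w1.pkl","wb"))
print(s["time_s"],s["position"],s["orientation"],s["q"].round(3),s["force"])
crop(w["img"],0,0,512,384,1.56,"pics/w1.png")
E
```

```text
1.75 [589.44339497  61.54774782 231.22827899] [ 6.15374205e-01  7.88234925e-01 -3.17165905e-06 -5.39968124e-04] [-1.400e-02  3.030e-01  1.466e+00  1.000e-03  1.374e+00 -2.590e-01] [-0.22839555  0.85708049 -0.61916819]
```

View pics/w1.png

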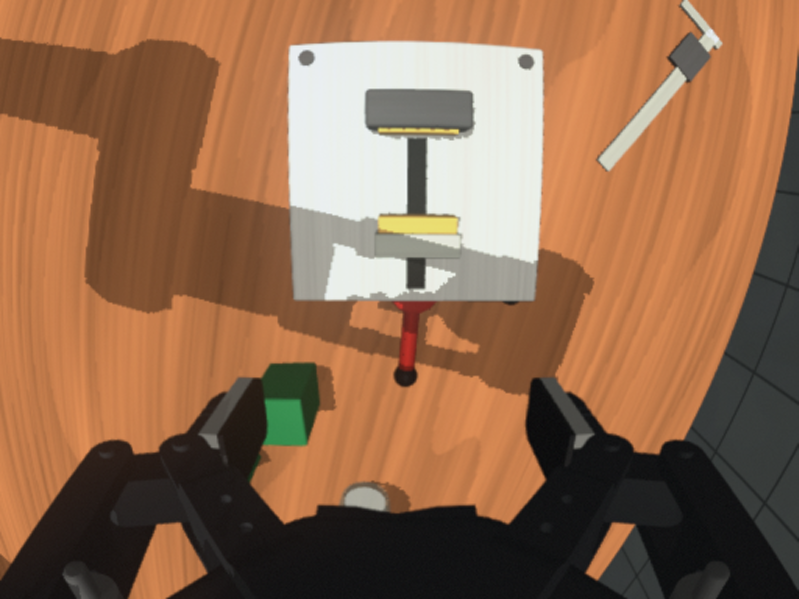

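The wrist view shows the deck with corners (288,45), (544,50), (536,300) and (295,300). The stop has its brass facing at v≈128–135, the jaw's brass is at v≈214–234, and the knob ball is at (405,376). I'll fit these.

```bash
python3 - <<'E'
import pickle; from h import *
s,w=pickle.load(open("w1.pkl","rb"))
crop(w["img"],170,15,370,200,4,"pics/w1a.png")
crop(w["img"],220,50,310,180,6,"pics/w1b.png")
E
```

```text
(no output)
```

View pics/w1a.png

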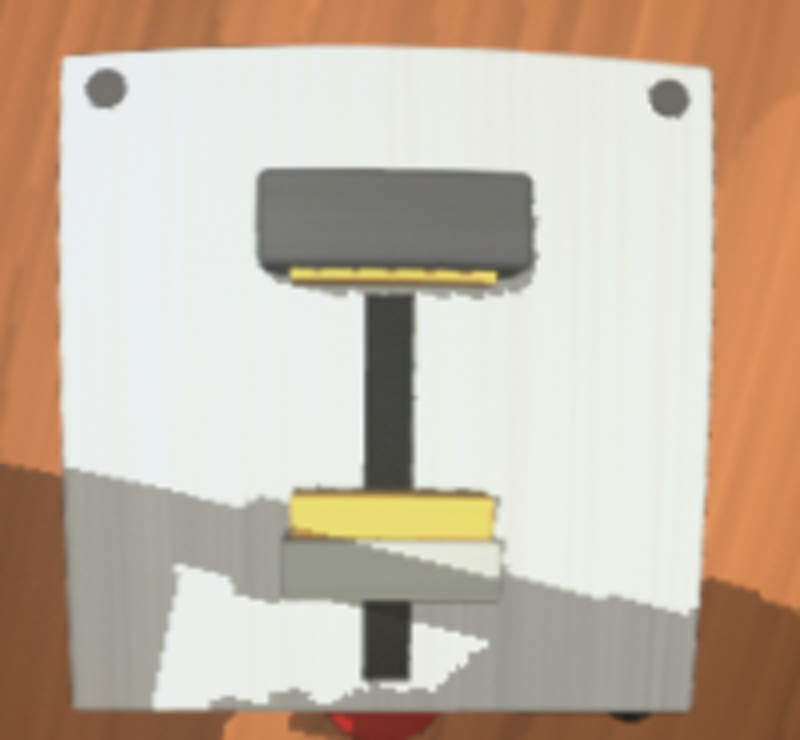

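View pics/w1b.png

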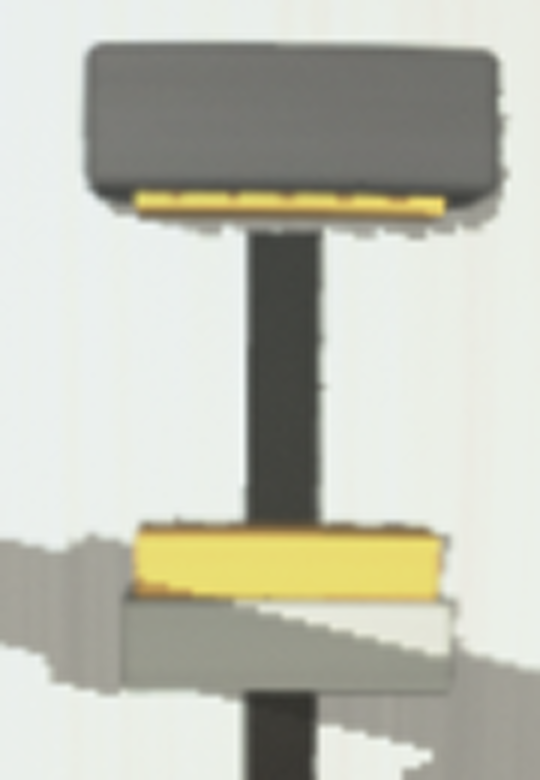

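```bash
cat > fitw.py <<'E'
import pickle; from h import *
from scipy.optimize import least_squares
s,w=pickle.load(open("w1.pkl","rb"))
wc=lambda u,v:(u/4+170-.375,v/4+15-.375)
obs={(-80,90):(62,57),(80,90):(712,68),(80,-76):(692,710),(-80,-76):(74,710)}
def W(p,l,z): c,sn=np.cos(p[2]),np.sin(p[2]); return np.array([p[0]+c*l[0]-sn*l[1],p[1]+sn*l[0]+c*l[1],z])
def loc(p,w): c,sn=np.cos(p[2]),np.sin(p[2]); d=w[:2]-p[:2]; return np.array([c*d[0]+sn*d[1],-sn*d[0]+c*d[1]])
if __name__=="__main__":
    f=least_squares(lambda p:np.concatenate([wproj(w,s,W(p,l,87))-wc(*o) for l,o in obs.items()]),[584,127,.244])
    p=f.x; print(p.round(3),f.fun.round(2))
    L=lambda u,v,z: loc(p,wonz(w,s,*wc(u,v),z)).round(1)
    print('jaw front top',L(292,492,109),L(494,494,109),' back',L(282,600,109),L(502,600,109))
    print('stop front',L(262,266,115),L(530,266,115),'back',L(260,170,115))
    print('brass front top edge z105',L(290,279,105),L(496,279,105),'bot z87',L(290,284,87),L(496,284,87))
    print('ball',loc(p,wonz(w,s,405/1.56,376/1.56,58)).round(1), 'slot end',L(388,293,87))
    M=np.array(w["mount"]);print('cam local',loc(p,(R.from_quat(s["orientation"]).as_matrix()@M[:3,3]+s["position"])[:2]))
E
python3 fitw.py
```

```text
[5.85975e+02 1.28042e+02 2.43000e-01] [-0.6  -0.64  0.53 -0.69  0.5   0.85 -0.36  0.52]
jaw front top [-22.6 -18.6] [ 22.6 -18.7]  back [-25.  -43.2] [ 25.1 -42.9]
stop front [-28.7  31.4] [28.9 32.3] back [-29.1  52.8]
brass front top edge z105 [-23.1  29.4] [22.9 30. ] bot z87 [-23.8  29.7] [25.2 30.3]
ball [  -5.6 -143.1] slot end [-0.6 27.6]
cam local [-12.43796805   6.18095939]
```

Call:
step_arm(
  xyz=[
    [-0.26,-0.154,0.04],
    [-0.26,-0.154,0.04],
    [-0.26,-0.154,0.04],
    [-0.26,-0.154,0.04],
    [-0.26,-0.154,0.04],
    [-0.26,-0.154,0.04],
    [-0.26,-0.154,0.04],
    [-0.26,-0.154,0.04],
    [-0.26,-0.154,0.04],
    [-0.26,-0.154,0.04],
    [-0.26,-0.154,0.04],
  ],
  angular=[
    [0,0,0],
    [0,0,0],
    [0,0,0],
    [0,0,0],
    [0,0,0],
    [0,0,0],
    [0,0,0],
    [0,0,0],
    [0,0,0],
    [0,0,0],
    [0,0,0],
  ],
  jaw=[1,1,1,1,1,1,1,0.8,0.8,0.8,0.8],
)

```text
time_s: 2.72
position: [504.2, -227.1, 191.7]
orientation: [0.615, 0.788, 0.001, -0.0]
force: [0.3, -0.5, 0.7]
finger_gap: 0.797
```

```bash
python3 - <<'E'
from workcell import env
from h import *
import pickle
s=env.sense(); w=env.read_camera("wrist"); pickle.dump((s,w),open("w2.pkl","wb"))
print(s["time_s"],s["position"],s["orientation"],s["q"].round(3),s["force"])
crop(w["img"],0,0,512,384,1.56,"pics/w2.png")
u,v=wproj(w,s,[484,-156,50]).round().astype(int);print(u,v)
x0,y0=max(u-50,0),max(v-50,0);print(x0,y0)
crop(w["img"],x0,y0,x0+100,y0+100,6,"pics/w2a.png")
E
```

```text
2.7167 [ 504.16588418 -227.09680255  191.6659753 ] [ 6.15140900e-01  7.88416974e-01  5.89259390e-04 -7.73234630e-06] [-5.500e-01  2.680e-01  1.618e+00  1.000e-03  1.256e+00 -7.960e-01] [ 0.30692237 -0.51177567  0.65058211]
251 107
201 57
```

View pics/w2.png

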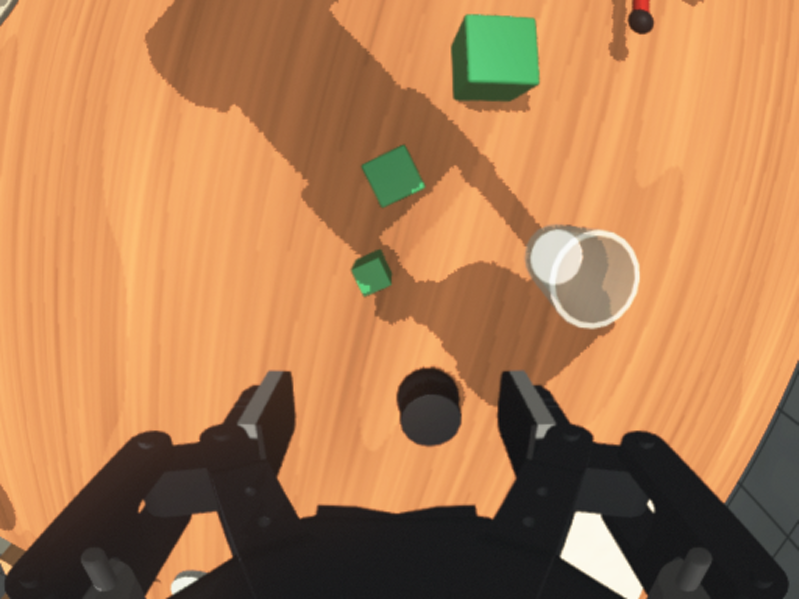

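View pics/w2a.png

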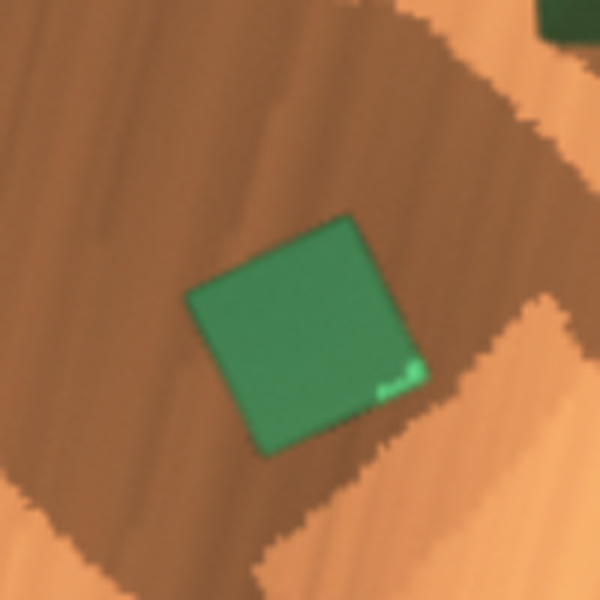

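The wrist view shows the middle block's top face with corners at crop pixels (350,214), (428,380), (265,457) and (185,294). It is clearly the middle-sized of the three.

```bash
python3 - <<'E'
import pickle; from h import *
s,w=pickle.load(open("w2.pkl","rb"))
P=np.array([wonz(w,s,u/6+201-.4,v/6+57-.4,50)[:2] for u,v in [(350,214),(428,380),(265,457),(185,294)]])
print(P.round(1),P.mean(0)); d=np.roll(P,-1,0)-P
print(np.linalg.norm(d,axis=1),np.degrees(np.arctan2(d[:,1],d[:,0])))
Rm=R.from_quat(s["orientation"]).as_matrix();print(Rm.round(3))
t,_=pickle.load(open("cams0.pkl","rb"))
g=P.mean(0); print('rel tool',Rm.T@(np.r_[g,0]-s["position"]), 'tumbler',wonz(w,s,595/1.56,280/1.56,80),'pot',wonz(w,s,430/1.56,420/1.56,45))
E
```

```text
[[ 487.7 -140.1]
 [ 506.1 -162.7]
 [ 484.1 -181. ]
 [ 465.5 -158.6]] [ 485.83853663 -160.59539765]
[29.18549086 28.64218282 29.02637654 28.87201184] [ -50.84288284 -140.30403279  129.60698383   40.00923524]
[[-0.243  0.97   0.001]
 [ 0.97   0.243  0.001]
 [ 0.001  0.001 -1.   ]]
rel tool [ 68.82068936  -1.78001798 191.71520248] tumbler [ 617.6902879  -186.61043323   80.        ] pot [ 552.72200276 -318.70814875   45.        ]
```

Call:
step_arm(
  xyz=[
    [0.072,-0.001,0.05],
    [0.072,-0.001,0.07],
    [0.072,-0.001,0.07],
    [0.072,-0.001,0.07],
    [0.072,-0.001,0.07],
    [0.072,-0.001,0.1],
    [0.072,-0.001,0.1],
  ],
  angular=[
    [0,0,-25.7],
    [0,0,-25.7],
    [0,0,-25.7],
    [0,0,-25.7],
    [0,0,-25.7],
    [0,0,-25.7],
    [0,0,-25.7],
  ],
  jaw=[0.75,0.75,0.75,0.75,0.75,0.75,0.75],
)

```text
time_s: 3.35
position: [484.1, -157.5, 89.1]
orientation: [0.425, 0.905, 0.0, -0.002]
force: [-1.6, 1.2, -0.4]
finger_gap: 0.754
```

```bash
python3 - <<'E'
from workcell import env
from h import *
import pickle
s=env.sense(); w=env.read_camera("wrist"); pickle.dump((s,w),open("w3.pkl","wb"))
print(s["time_s"],s["position"],s["orientation"],s["q"].round(3),s["force"])
im=w["img"].copy()
for p in [[485.2,-159,50],[485.2,-159,0]]: print(wproj(w,s,p))
cv2.circle(im,tuple(wproj(w,s,[485.2,-159,50]).round().astype(int)),2,(255,0,0),1)
crop(im,100,150,400,384,2.6,"pics/w3.png")
E
```

```text
3.35 [ 484.08050755 -157.45092187   89.08572056] [ 4.25111739e-01  9.05137904e-01  1.24884409e-04 -2.31700091e-03] [-0.451  0.305  1.854  0.     0.987 -1.144] [-1.585754    1.19897175 -0.44555776]
[253.32920218 224.0377915 ]
[253.50948672 201.34935188]
```

View pics/w3.png

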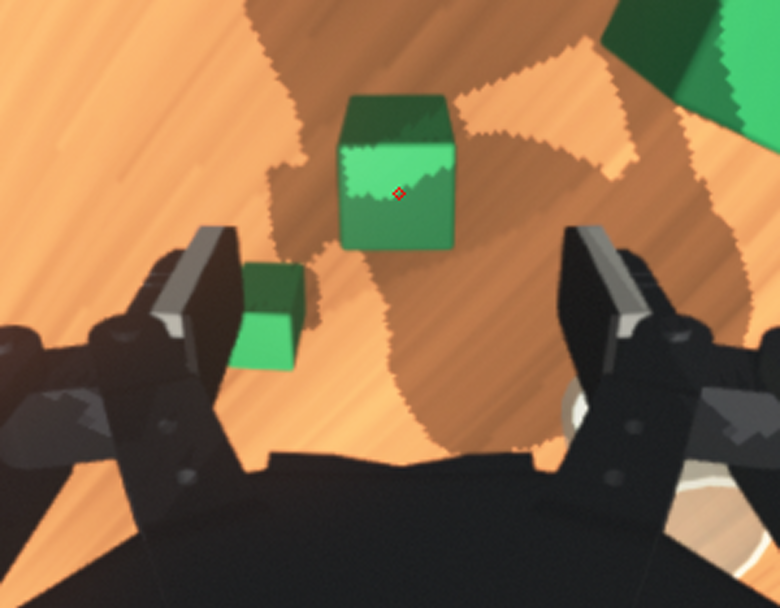

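The block's top face is centred at crop (398,197), against a predicted (399,193), and is square to the pads. I'll descend, grip and lift.

Call:
step_arm(
  xyz=[
    [-0.001,0,0.03],
    [-0.001,0,0.055],
    [-0.001,0,0.07],
    [-0.001,0,0.074],
    [-0.001,0,0.074],
    [-0.001,0,0.074],
    [-0.001,0,0.074],
    [-0.001,0,0.074],
    [-0.001,0,0.074],
    [-0.001,0,0.074],
    [-0.001,0,0.074],
    [-0.001,0,0.074],
  ],
  angular=[
    [0,0,0],
    [0,0,0],
    [0,0,0],
    [0,0,0],
    [0,0,0],
    [0,0,0],
    [0,0,0],
    [0,0,0],
    [0,0,0],
    [0,0,0],
    [0,0,0],
    [0,0,0],
  ],
  jaw=[0.75,0.75,0.75,0.75,0.75,0.3,0.3,0.3,0.3,0.3,0.3,0.3],
  grip_force=20,
)

```text
time_s: 4.4
position: [487.2, -160.7, 18.8]
orientation: [0.425, 0.905, 0.0, 0.002]
force: [0.1, 0.8, 6.3]
finger_gap: 0.343
```

```bash
python3 - <<'E'
import pickle; from h import *
s,w=pickle.load(open("w3.pkl","rb"))
q=[(340,143),(455,143),(455,250),(340,250)]
P=np.array([wonz(w,s,100+u/2.6-.3,150+v/2.6-.3,50)[:2] for u,v in q]);print(P.mean(0),np.linalg.norm(np.roll(P,-1,0)-P,axis=1))
Rm=R.from_quat(s["orientation"]).as_matrix();print(Rm.T@(np.r_[P.mean(0),50]-s["position"]))
from workcell import env
print(env.sense())
E
```

```text
[ 485.66927257 -160.34916918] [28.57085619 29.4876168  30.07799794 29.51122919]
[-3.41299748 -0.55987743 39.07243976]
{'time_s': 4.4, 'q': array([-4.54268311e-01,  3.97512911e-01,  1.93411524e+00,  1.31961223e-04,
        8.06659236e-01, -1.14696004e+00]), 'qd': array([-0.00101798, -0.00139366,  0.00056858,  0.00017722, -0.00191675,
       -0.00063219]), 'tau': array([-5.41399280e-02, -3.71689475e+01, -1.46781600e+01,  2.69886150e-03,
       -1.20165241e-01, -2.13758831e-03]), 'position': array([ 487.2338916 , -160.659641  ,   18.79809874]), 'orientation': array([4.25122511e-01, 9.05134309e-01, 2.25610110e-05, 1.65316745e-03]), 'force': array([0.14582538, 0.80368005, 6.28798207]), 'torque': array([0.04088013, 0.04297381, 0.03860481]), 'finger_gap': 0.34341624112304414}
```

Call:
step_arm(
  xyz=[
    [0,0,-0.03],
    [0,0,-0.07],
    [0,0,-0.11],
    [0,0,-0.14],
    [0.03,0.048,-0.14],
    [0.164,0.2635,-0.14],
    [0.164,0.2635,-0.14],
    [0.164,0.2635,-0.14],
    [0.164,0.2635,-0.14],
    [0.164,0.2635,-0.14],
    [0.164,0.2635,-0.14],
    [0.164,0.2635,-0.14],
    [0.164,0.2635,-0.14],
    [0.164,0.2635,-0.14],
    [0.164,0.2635,-0.14],
    [0.164,0.2635,-0.14],
    [0.164,0.2635,-0.14],
  ],
  angular=[
    [0,0,0],
    [0,0,0],
    [0,0,0],
    [0,0,0],
    [0,0,5],
    [0,0,10],
    [0,0,15],
    [0,0,20],
    [0,0,25.8],
    [0,0,25.8],
    [0,0,25.8],
    [0,0,25.8],
    [0,0,25.8],
    [0,0,25.8],
    [0,0,25.8],
    [0,0,25.8],
    [0,0,25.8],
  ],
  jaw=[0.3,0.3,0.3,0.3,0.3,0.3,0.3,0.3,0.3,0.3,0.3,0.3,0.3,0.3,0.3,0.3,0.3],
)

```text
time_s: 5.82
position: [583.7, 133.0, 157.5]
orientation: [0.617, 0.787, -0.0, 0.0]
force: [0.0, -0.3, -1.0]
finger_gap: 0.346
```

```bash
python3 - <<'E'
from workcell import env
from h import *
import pickle
s=env.sense(); w=env.read_camera("wrist"); pickle.dump((s,w),open("w4.pkl","wb"))
print(s["time_s"],s["position"],s["orientation"],s["q"].round(3),s["force"],s["finger_gap"])
crop(w["img"],100,80,400,384,2,"pics/w4.png")
t=env.read_camera("top"); sc=env.read_camera("scene");pickle.dump((t,sc),open("cams4.pkl","wb"))
crop(sc["img"],200,80,360,220,4.2,"pics/s4.png")
E
```

```text
5.8167 [583.68887967 132.99738368 157.45737777] [ 6.17122006e-01  7.86867460e-01 -1.72055661e-04  5.45865192e-06] [ 0.108  0.36   1.57  -0.     1.213 -0.133] [ 0.02977703 -0.2943075  -0.98453734] 0.3455056938176713
```

View pics/w4.png

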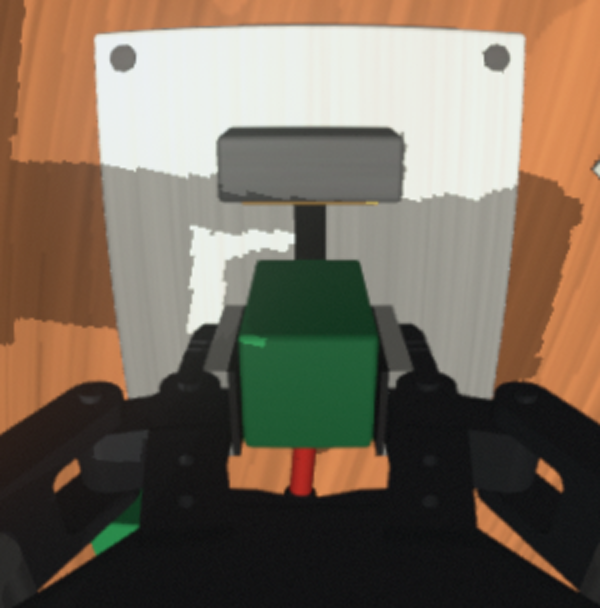

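View pics/s4.png

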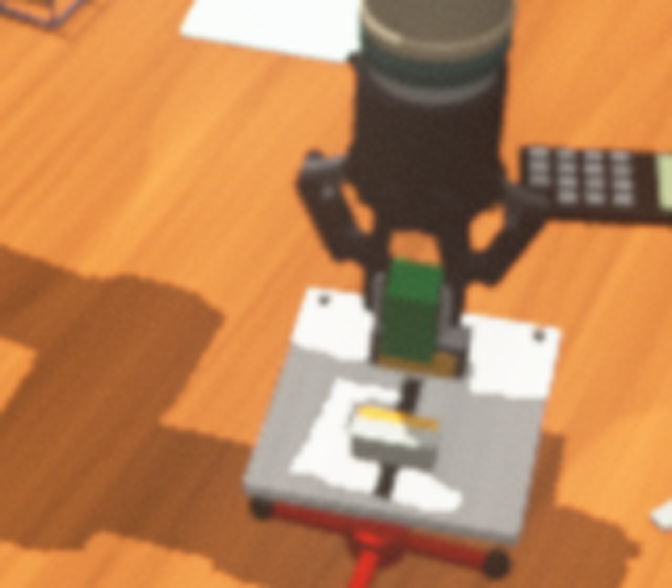

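```bash
python3 - <<'E'
import pickle; from h import *; from fitw import W,loc
s,w=pickle.load(open("w4.pkl","rb"))
Rm=R.from_quat(s["orientation"]).as_matrix()
c=lambda u,v:(100+u/2-.25,80+v/2-.25)
p=[585.6,127.9,.243]
L=lambda u,v,z:(loc(p,wonz(w,s,*c(u,v),z)).round(1), (Rm.T@(wonz(w,s,*c(u,v),z)-s["position"]))[:2].round(1))
print('block top front',L(240,336,188.7),L(378,336,188.7)); print('top back',L(243,446,188.7),L(373,446,188.7))
print('bottom front',L(257,262,138.7),L(359,262,138.7))
print('deck corners',L(95,35,87),L(525,36,87)); print('stop front top',L(219,201,115),L(402,201,115))
print('brass z105',L(245,205,105),L(376,205,105)); print(loc(p,s["position"][:2]))
for l in [(-80,90),(80,90)]: print((wproj(w,s,W(p,l,87))-[100,80])*2)
print('yaw',np.degrees(np.arctan2(Rm[1,1],Rm[0,1])))
E
```

```text
block top front (array([-14.7,  21.1]), array([ 15.6, -14.1])) (array([14.3, 21. ]), array([15.6, 14.9]))
top back (array([-15.5,  -7.9]), array([-13.4, -14.9])) (array([14.6, -8. ]), array([-13.4,  15.2]))
bottom front (array([-15.2,  19.9]), array([ 14.5, -14.6])) (array([14.3, 19.8]), array([14.5, 14.9]))
deck corners (array([-78.7,  89.2]), array([ 83.7, -78.2])) (array([79.7, 88.6]), array([83.4, 80.1]))
stop front top (array([-29.2,  32.3]), array([ 26.9, -28.6])) (array([30. , 32.2]), array([26.9, 30.5]))
brass z105 (array([-21.8,  28.5]), array([ 23. , -21.2])) (array([22.7, 28.4]), array([23. , 23.3]))
[-0.62846271  5.40747038]
[91.10326974 32.78211078]
[525.36121182  31.73401954]
yaw 13.787454317824105
```

The block sits at local x≈0 and y≈5.5, with about 8–10 mm clear on both sides. I'll lower it.

Call:
step_arm(
  xyz=[
    [0,0,0.025],
    [0,0,0.042],
    [0,0,0.049],
    [0,0,0.051],
    [0,0,0.051],
    [0,0,0.051],
  ],
  angular=[
    [0,0,0],
    [0,0,0],
    [0,0,0],
    [0,0,0],
    [0,0,0],
    [0,0,0],
  ],
  jaw=[0.3,0.3,0.3,0.3,0.3,0.3],
)

```text
time_s: 6.47
position: [584.7, 134.3, 106.9]
orientation: [0.617, 0.787, 0.001, 0.001]
force: [-0.0, 0.2, -0.1]
finger_gap: 0.34
```

Call:
step_arm(
  xyz=[
    [0,0,0.001],
    [0,0,0.0015],
    [0,0,0.0015],
    [0,0,0.0015],
  ],
  angular=[
    [0,0,0],
    [0,0,0],
    [0,0,0],
    [0,0,0],
  ],
  jaw=[0.3,0.3,0.3,0.3],
)

```text
time_s: 6.8
position: [584.8, 134.4, 105.6]
orientation: [0.616, 0.787, 0.001, 0.001]
force: [0.4, 0.0, 3.1]
finger_gap: 0.347
```

Contact is felt (3 N). Releasing and rising.

Call:
step_arm(
  xyz=[
    [0,0,0],
    [0,0,0],
    [0,0,0],
    [0,0,-0.005],
    [0,0,-0.03],
    [0,0,-0.07],
    [0,0,-0.1],
    [-0.02,0,-0.12],
    [-0.05,0,-0.12],
    [-0.06,0,-0.12],
    [-0.06,0,-0.12],
  ],
  angular=[
    [0,0,0],
    [0,0,0],
    [0,0,0],
    [0,0,0],
    [0,0,0],
    [0,0,0],
    [0,0,0],
    [0,0,0],
    [0,0,0],
    [0,0,0],
    [0,0,0],
  ],
  jaw=[0.6,0.6,0.6,0.6,0.6,0.6,0.6,0.6,0.6,0.6,0.6],
)

```text
time_s: 7.72
position: [598.9, 74.0, 225.1]
orientation: [0.618, 0.787, -0.0, 0.0]
force: [0.4, -0.1, 0.1]
finger_gap: 0.599
```

```bash
python3 - <<'E'
from workcell import env
from h import *
import pickle
s=env.sense(); w=env.read_camera("wrist"); pickle.dump((s,w),open("w5.pkl","wb"))
print(s["time_s"],s["position"],s["orientation"],s["q"].round(3),s["force"],s["finger_gap"])
crop(w["img"],100,40,400,340,2,"pics/w5.png")
E
```

```text
7.7167 [598.94042024  74.01215219 225.08079225] [ 6.17555640e-01  7.86527039e-01 -1.28633598e-04  4.81070195e-04] [ 8.000e-03  3.220e-01  1.453e+00 -1.000e-03  1.366e+00 -2.310e-01] [ 0.37120731 -0.14844165  0.07607494] 0.5993011807031342
```

View pics/w5.png

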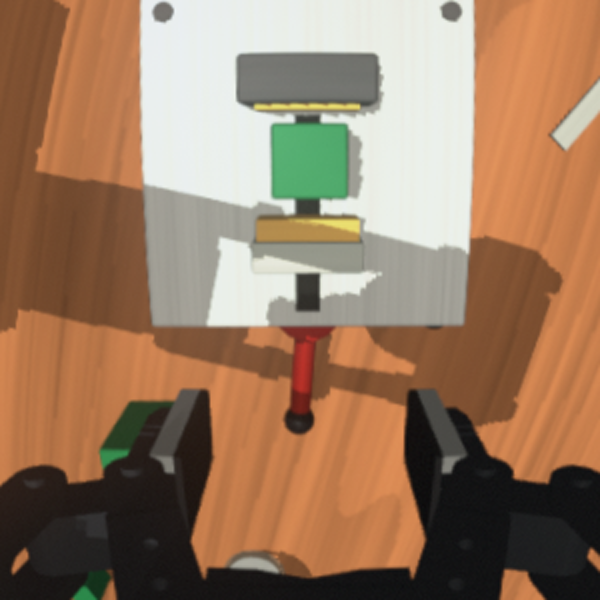

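The block stands upright, square and centred: crop centre (310,160), with the brass faces at v≈105 and v≈218. Next I work out the knob strokes.

```bash
cat > knob.py <<'E'
from h import *
p=[585.6,127.9,.243]
def tool(th,d,z=42,r=70):
    t=np.radians(th); l=np.array([-r*np.sin(t)+d*np.cos(t), -72-r*np.cos(t)-d*np.sin(t)])
    c,s=np.cos(p[2]),np.sin(p[2])
    return np.array([p[0]+c*l[0]-s*l[1],p[1]+s*l[0]+c*l[1],z]), np.degrees(p[2])-th
def rel(cmd,tgt):  # (pos,yaw)
    y=np.radians(cmd[1]); X=np.array([-np.sin(y),np.cos(y)]);Y=np.array([np.cos(y),np.sin(y)])
    D=tgt[0]-cmd[0]
    return [round(float(v),1) for v in (X@D[:2],Y@D[:2],-D[2])],round(float(cmd[1]-tgt[1]),1)
E
python3 - <<'E'
from knob import *
from workcell import env
s=env.sense();Rm=R.from_quat(s["orientation"]).as_matrix();print(s["position"],np.degrees(np.arctan2(Rm[1,1],Rm[0,1])))
cmd=(np.array([598.5,76.2,224.8]),13.9)
a=tool(4.6,45,42); print(a,rel(cmd,a))
for th in range(5,80,5): print(th,rel(a,tool(th,23.5)))
E
```

```text
[598.16516086  75.54277128 224.4669974 ] 13.764453326033953
(array([658.66976679,  -3.77015343,  42.        ]), np.float64(9.322874421679005)) ([-92.1, 39.2, 182.8], 4.6)
5 ([-0.2, -22.0, -0.0], 0.4)
10 ([-1.9, -28.2, -0.0], 5.4)
15 ([-3.1, -34.5, -0.0], 10.4)
20 ([-3.7, -40.9, -0.0], 15.4)
25 ([-3.8, -47.4, -0.0], 20.4)
30 ([-3.3, -53.8, -0.0], 25.4)
35 ([-2.3, -60.2, -0.0], 30.4)
40 ([-0.7, -66.4, -0.0], 35.4)
45 ([1.5, -72.5, -0.0], 40.4)
50 ([4.1, -78.3, -0.0], 45.4)
55 ([7.3, -84.0, -0.0], 50.4)
60 ([10.9, -89.3, -0.0], 55.4)
65 ([15.0, -94.3, -0.0], 60.4)
70 ([19.5, -98.9, -0.0], 65.4)
75 ([24.4, -103.1, -0.0], 70.4)
```

Call:
step_arm(
  xyz=[
    [-0.04,0.017,0],
    [-0.08,0.034,0],
    [-0.092,0.039,0.01],
    [-0.092,0.039,0.05],
    [-0.092,0.039,0.09],
    [-0.092,0.039,0.13],
    [-0.092,0.039,0.16],
    [-0.092,0.039,0.178],
    [-0.092,0.039,0.183],
    [-0.092,0.039,0.183],
    [-0.092,0.039,0.183],
  ],
  angular=[
    [0,0,4.6],
    [0,0,4.6],
    [0,0,4.6],
    [0,0,4.6],
    [0,0,4.6],
    [0,0,4.6],
    [0,0,4.6],
    [0,0,4.6],
    [0,0,4.6],
    [0,0,4.6],
    [0,0,4.6],
  ],
  jaw=[0,0,0,0,0,0,0,0,0,0,0],
)

```text
time_s: 8.68
position: [658.8, -3.0, 42.2]
orientation: [0.647, 0.762, 0.0, 0.0]
force: [-0.9, -0.6, 0.8]
finger_gap: 0.002
```

```bash
python3 - <<'E'
from workcell import env
from h import *
s=env.sense(); w=env.read_camera("wrist")
Rm=R.from_quat(s["orientation"]).as_matrix()
print(s["time_s"],s["position"],np.degrees(np.arctan2(Rm[1,1],Rm[0,1])),s["q"].round(3),s["force"],s["torque"],s["finger_gap"])
crop(w["img"],0,0,512,384,1.56,"pics/w6.png")
E
```

```text
8.6833 [658.79631465  -3.00089879  42.21380086] 9.318949788813248 [-1.100e-01  5.430e-01  1.570e+00  1.000e-03  1.028e+00 -2.730e-01] [-0.87464263 -0.55067787  0.78381182] [ 0.03653798 -0.01526114 -0.00148203] 0.002218885681073831
```

View pics/w6.png

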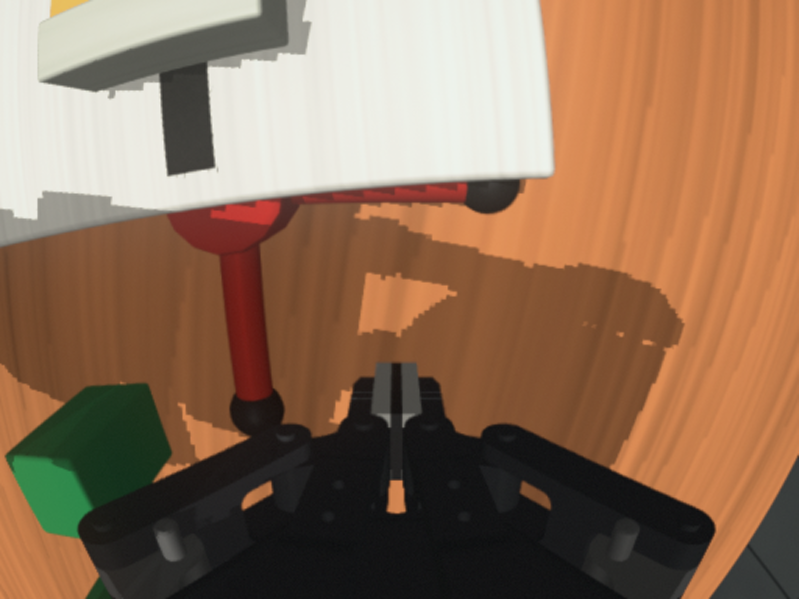

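The wrist view shows the exposed ball at (257,410) to the left of the shut fingers, with free space between them. First stroke goes to about 65°, with the tip raised 6 mm so the knuckles clear the deck.

Call:
step_arm(
  xyz=[
    [0,-0.012,-0.006],
    [0,-0.021,-0.006],
    [-0.002,-0.028,-0.006],
    [-0.003,-0.0345,-0.006],
    [-0.0035,-0.041,-0.006],
    [-0.004,-0.0475,-0.006],
    [-0.0035,-0.054,-0.006],
    [-0.0025,-0.06,-0.006],
    [-0.0005,-0.0665,-0.006],
    [0.0015,-0.0725,-0.006],
  ],
  angular=[
    [0,0,0],
    [0,0,0.4],
    [0,0,5.4],
    [0,0,10.4],
    [0,0,15.4],
    [0,0,20.4],
    [0,0,25.4],
    [0,0,30.4],
    [0,0,35.4],
    [0,0,40.4],
  ],
  jaw=[0,0,0,0,0,0,0,0,0,0],
)

```text
time_s: 9.57
position: [588.5, -14.8, 50.3]
orientation: [0.872, 0.489, 0.003, 0.002]
force: [4.0, -1.0, 0.4]
finger_gap: 0.001
```

```bash
python3 - <<'E'
from workcell import env
from knob import *
s=env.sense(); w=env.read_camera("wrist")
Rm=R.from_quat(s["orientation"]).as_matrix()
print(s["time_s"],s["position"],np.degrees(np.arctan2(Rm[1,1],Rm[0,1])),tool(45,23.5,48),s["q"].round(3),s["force"],s["torque"],'tool force',Rm.T@s["force"])
crop(w["img"],0,0,512,384,1.56,"pics/w7.png")
E
```

```text
9.5667 [588.51126422 -14.80681055  50.282774  ] -31.400177590530813 (array([586.9180412 , -14.06830093,  48.        ]), np.float64(-31.077125578320995)) [-0.143  0.445  1.735 -0.     0.954  0.405] [ 4.03543811 -0.95852287  0.43946902] [-0.11728119 -0.59322194 -0.04658768] tool force [ 1.28557159  3.94695023 -0.40687773]
```

View pics/w7.png

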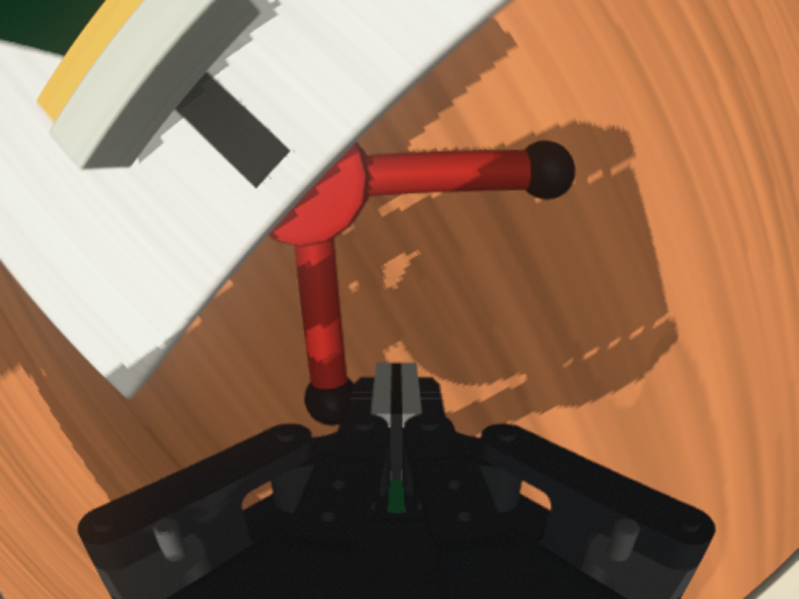

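Call:
step_arm(
  xyz=[
    [-0.002,-0.006,0],
    [-0.003,-0.0125,0],
    [-0.004,-0.019,0],
    [-0.004,-0.0255,0],
    [-0.0035,-0.032,0],
    [-0.0035,-0.032,0],
    [-0.0035,-0.032,0],
  ],
  angular=[
    [0,0,5],
    [0,0,10],
    [0,0,15],
    [0,0,20],
    [0,0,25],
    [0,0,25],
    [0,0,25],
  ],
  jaw=[0,0,0,0,0,0,0],
)

```text
time_s: 10.2
position: [557.9, -0.9, 49.3]
orientation: [0.956, 0.293, 0.001, 0.001]
force: [0.9, -2.1, 3.4]
finger_gap: -0.001
```

```bash
python3 - <<'E'
from workcell import env
from knob import *
s=env.sense(); w=env.read_camera("wrist")
Rm=R.from_quat(s["orientation"]).as_matrix()
print(s["time_s"],s["position"],np.degrees(np.arctan2(Rm[1,1],Rm[0,1])),tool(70,23.5,48),s["q"].round(3),s["force"],s["torque"],'tool force',Rm.T@s["force"])
crop(w["img"],0,0,512,384,1.56,"pics/w8.png")
a=tool(70,23.5,48)
print('retract then next', rel(a,tool(-24,40,100)),[(d,rel(tool(-24,40,48),tool(t,23.5,48))) for t,d in [(-24,0)]])
E
```

```text
10.2 [557.91953458  -0.8725211   49.34372428] -55.92497377200673 (array([ 5.57953849e+02, -5.50080521e-01,  4.80000000e+01]), np.float64(-56.077125578320995)) [-0.126  0.41   1.802 -0.     0.926  0.85 ] [ 0.91641552 -2.11711442  3.41789362] [-0.25851593 -0.1851808  -0.06513318] tool force [-0.42019219  2.27433975 -3.41391343]
retract then next ([114.8, 43.5, -52.0], -94.0) [(0, ([-0.0, -16.5, -0.0], 0.0))]
```

View pics/w8.png

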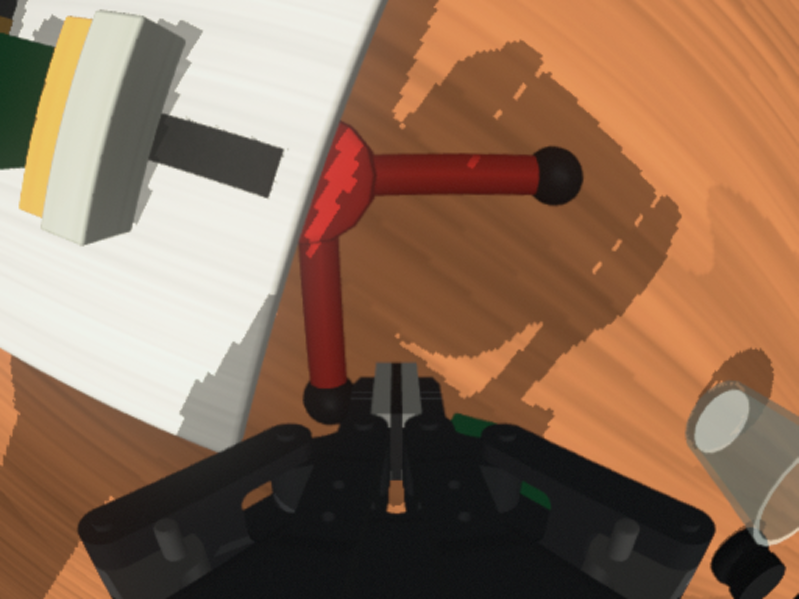

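Call:
step_arm(
  xyz=[
    [0,0.015,0],
    [0,0.02,-0.03],
    [0,0.02,-0.06],
    [0.115,0.0435,-0.06],
    [0.115,0.0435,-0.06],
    [0.115,0.0435,-0.06],
    [0.115,0.0435,-0.06],
    [0.115,0.0435,-0.06],
    [0.115,0.0435,-0.06],
    [0.115,0.0435,-0.06],
    [0.115,0.0435,-0.06],
    [0.115,0.0435,-0.06],
    [0.115,0.0435,-0.06],
    [0.115,0.0435,-0.06],
    [0.115,0.0435,-0.06],
    [0.115,0.0435,-0.06],
    [0.115,0.0435,-0.06],
    [0.115,0.0435,-0.03],
    [0.115,0.0435,-0.005],
    [0.115,0.0435,0],
  ],
  angular=[
    [0,0,0],
    [0,0,0],
    [0,0,0],
    [0,0,-94],
    [0,0,-94],
    [0,0,-94],
    [0,0,-94],
    [0,0,-94],
    [0,0,-94],
    [0,0,-94],
    [0,0,-94],
    [0,0,-94],
    [0,0,-94],
    [0,0,-94],
    [0,0,-94],
    [0,0,-94],
    [0,0,-94],
    [0,0,-94],
    [0,0,-94],
    [0,0,-94],
  ],
  jaw=[0,0,0,0,0,0,0,0,0,0,0,0,0,0,0,0,0,0,0,0],
)

```text
time_s: 11.92
position: [673.7, 27.1, 43.0]
orientation: [0.44, 0.898, -0.002, -0.004]
force: [-0.3, 0.1, -0.4]
finger_gap: -0.004
```

```bash
python3 - <<'E'
from workcell import env
from knob import *
s=env.sense(); w=env.read_camera("wrist")
Rm=R.from_quat(s["orientation"]).as_matrix()
print(s["time_s"],s["position"],np.degrees(np.arctan2(Rm[1,1],Rm[0,1])),tool(-24,40,48),s["q"].round(3),s["force"],s["torque"],'tool force',Rm.T@s["force"])
im=w["img"].copy()
for th in (-24,-20,-16):
    q,_=tool(th,0,58); cv2.circle(im,tuple(wproj(w,s,q).round().astype(int)),2,(0,255,0),1); print(th,wproj(w,s,q)*1.56)
crop(im,0,0,512,384,1.56,"pics/w9.png")
t=env.read_camera("top"); import pickle; pickle.dump(t,open("t9.pkl","wb"))
E
```

```text
11.9167 [673.73869288  27.14615092  42.99002989] 37.77662538990413 (array([677.49988453,  27.38061694,  48.        ]), np.float64(37.922874421679005)) [-0.063  0.566  1.521  0.     1.063 -0.722] [-0.28992453  0.05647807 -0.44584734] [-0.05384075  0.02686466 -0.03417233] tool force [ 0.21940208 -0.19145505  0.44859062]
-24 [280.44529588 411.0340246 ]
-20 [265.99384635 409.96265541]
-16 [251.72241168 407.93069045]
```

View pics/w9.png

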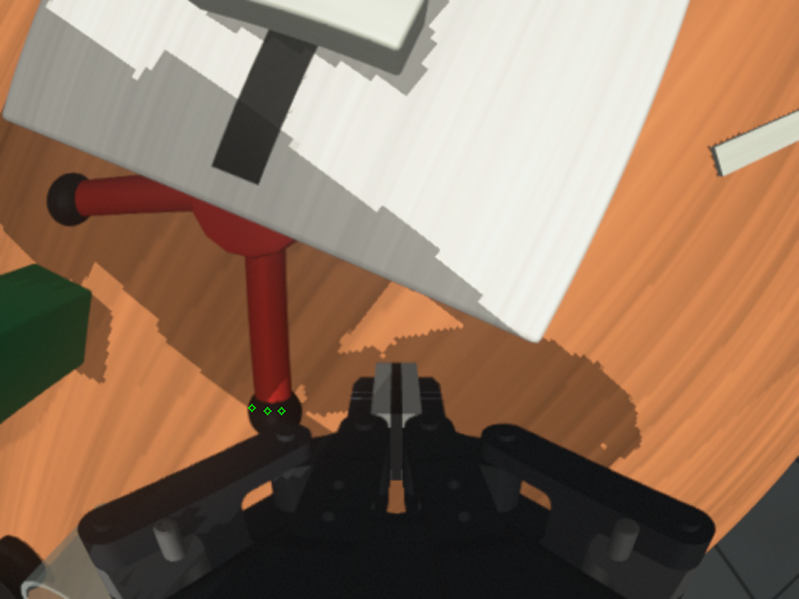

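The ball at (274,408) corresponds to an arm angle of about -22°, so the knob has turned about 63° so far. Second stroke: I'll turn freely to about 26°, then go by feel.

Call:
step_arm(
  xyz=[
    [0,-0.009,0],
    [0,-0.0165,0],
    [-0.002,-0.0225,0],
    [-0.003,-0.029,0],
    [-0.0035,-0.0355,0],
    [-0.004,-0.042,0],
    [-0.0035,-0.0485,0],
    [-0.0025,-0.0545,0],
    [-0.001,-0.061,0],
    [0.0015,-0.067,0],
    [0.004,-0.073,0],
    [0.007,-0.0785,0],
    [0.007,-0.0785,0],
    [0.007,-0.0785,0],
  ],
  angular=[
    [0,0,0],
    [0,0,0],
    [0,0,5],
    [0,0,10],
    [0,0,15],
    [0,0,20],
    [0,0,25],
    [0,0,30],
    [0,0,35],
    [0,0,40],
    [0,0,45],
    [0,0,50],
    [0,0,50],
    [0,0,50],
  ],
  jaw=[0,0,0,0,0,0,0,0,0,0,0,0,0,0],
)

```text
time_s: 13.18
position: [612.0, -16.0, 49.8]
orientation: [0.777, 0.629, 0.001, 0.002]
force: [1.8, -0.9, 1.7]
finger_gap: -0.001
```

```bash
cat > st.py <<'E'
from workcell import env
from knob import *
import sys
s=env.sense(); w=env.read_camera("wrist")
Rm=R.from_quat(s["orientation"]).as_matrix()
th=float(sys.argv[1])
# measured theta from tool pose with contact d
c,sn=np.cos(p[2]),np.sin(p[2]); d=s["position"][:2]-p[:2]; l=np.array([c*d[0]+sn*d[1],-sn*d[0]+c*d[1]])-[0,-72]
yaw=np.degrees(np.arctan2(Rm[1,1],Rm[0,1]))
rad=np.hypot(*l); tool_th=np.degrees(np.arctan2(-l[0],-l[1])); 
print('t',s["time_s"],'pos',s["position"].round(2),'yaw',yaw.round(2),'cmd',tool(th,23.5,48)[0].round(1),'toolF',(Rm.T@s["force"]).round(2),'hub moment Nm',round(float(np.cross(l,( np.array([c*s["force"][0]+sn*s["force"][1],-sn*s["force"][0]+c*s["force"][1]])))/1000),3),'theta_est',round(tool_th+np.degrees(np.arcsin(23.5/rad)),2) ,'rad',round(rad,1))
if len(sys.argv)>2: crop(w["img"],0,0,512,384,1.56,sys.argv[2])
E
python3 st.py 26 pics/w10.png
```

```text
t 13.1833 pos [612.01 -16.02  49.83] yaw -12.01 cmd [611.3 -15.4  48. ] toolF [-0.47  1.98 -1.66] hub moment Nm 0.128 theta_est 25.29 rad 74.6st.py:11: DeprecationWarning: Arrays of 2-dimensional vectors are deprecated. Use arrays of 3-dimensional vectors instead. (deprecated in NumPy 2.0)
  print('t',s["time_s"],'pos',s["position"].round(2),'yaw',yaw.round(2),'cmd',tool(th,23.5,48)[0].round(1),'toolF',(Rm.T@s["force"]).round(2),'hub moment Nm',round(float(np.cross(l,( np.array([c*s["force"][0]+sn*s["force"][1],-sn*s["force"][0]+c*s["force"][1]])))/1000),3),'theta_est',round(tool_th+np.degrees(np.arcsin(23.5/rad)),2) ,'rad',round(rad,1))
```

View pics/w10.png

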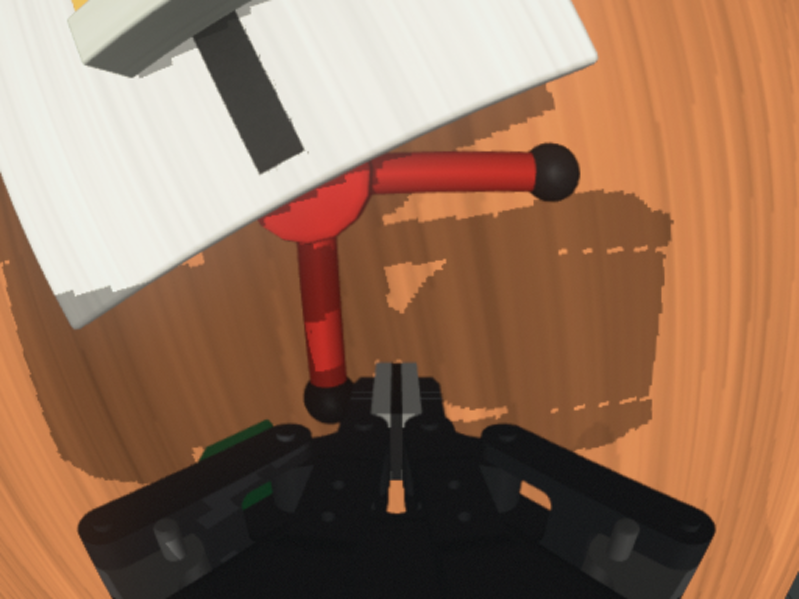

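Call:
step_arm(
  xyz=[
    [-0.001,-0.003,0],
    [-0.0018,-0.0062,0],
    [-0.0025,-0.0093,0],
    [-0.003,-0.0125,0],
  ],
  angular=[
    [0,0,2.5],
    [0,0,5],
    [0,0,7.5],
    [0,0,10],
  ],
  jaw=[0,0,0,0],
)

```text
time_s: 13.57
position: [600.6, -16.5, 49.4]
orientation: [0.83, 0.558, 0.002, 0.002]
force: [3.7, -3.2, 3.0]
finger_gap: -0.002
```

```bash
python3 -W ignore st.py 36
```

```text
t 13.5667 pos [600.59 -16.54  49.42] yaw -22.12 cmd [598.4 -15.7  48. ] toolF [-1.61  4.66 -2.93] hub moment Nm 0.283 theta_est 34.08 rad 74.6
```

Call:
step_arm(
  xyz=[
    [-0.0006,-0.0018,0],
    [-0.0011,-0.0037,0],
    [-0.0016,-0.0056,0],
  ],
  angular=[
    [0,0,1.5],
    [0,0,3],
    [0,0,4.5],
  ],
  jaw=[0,0,0],
)

```text
time_s: 13.87
position: [594.5, -15.9, 49.3]
orientation: [0.85, 0.526, 0.002, 0.002]
force: [3.0, -4.1, 3.6]
finger_gap: 0.0
```

```bash
sed -i 's/hub moment Nm/&/; s/^if len/M=Rm.T@s["force"]; print("M_contact",round((70*M[1]-(-1)*0-9*-M[0]*-1)\/1000,3))\nif len/' st.py; python3 -W ignore st.py 40.5
```

```text
t 13.8667 pos [594.45 -15.89  49.25] yaw -26.53 cmd [592.6 -15.1  48. ] toolF [-2.29  4.51 -3.54] hub moment Nm 0.256 theta_est 38.88 rad 74.4
M_contact 0.336
```

Call:
step_arm(
  xyz=[
    [-0.0006,-0.0018,0],
    [-0.0011,-0.0037,0],
    [-0.0016,-0.0056,0],
  ],
  angular=[
    [0,0,1.5],
    [0,0,3],
    [0,0,4.5],
  ],
  jaw=[0,0,0],
)

```text
time_s: 14.17
position: [588.3, -14.7, 49.0]
orientation: [0.87, 0.492, 0.001, 0.002]
force: [3.5, -2.4, 4.7]
finger_gap: -0.0
```

```bash
sed -i 's/^M=.*/M=Rm.T@s["force"]; print("M_contact",round((70*M[1]+9*M[0])\/1000,3))/' st.py; python3 -W ignore st.py 45 pics/w11.png
```

```text
t 14.1667 pos [588.33 -14.73  49.04] yaw -31.02 cmd [586.9 -14.1  48. ] toolF [-0.19  4.27 -4.72] hub moment Nm 0.292 theta_est 43.74 rad 74.2
M_contact 0.297
```

View pics/w11.png

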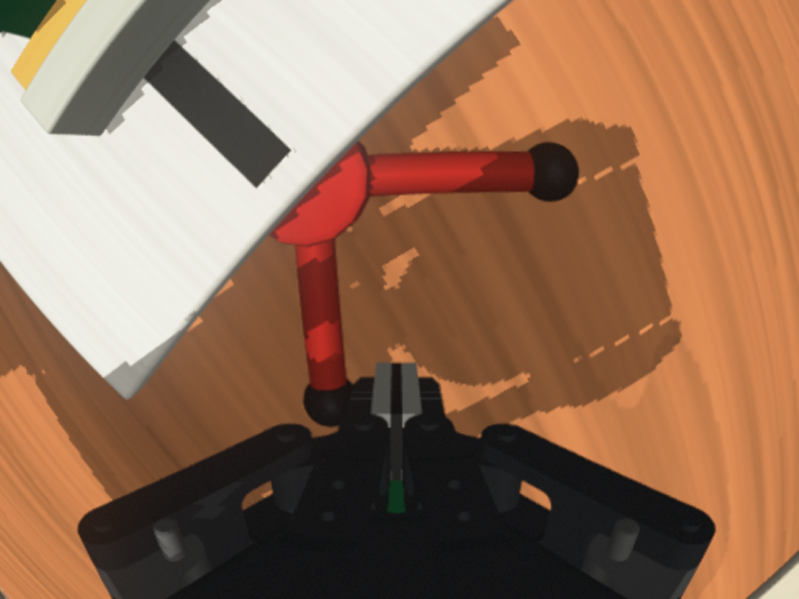

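Call:
step_arm(
  xyz=[
    [-0.0006,-0.0018,-0.001],
    [-0.0011,-0.0037,-0.001],
    [-0.0016,-0.0056,-0.001],
  ],
  angular=[
    [0,0,1.5],
    [0,0,3],
    [0,0,4.5],
  ],
  jaw=[0,0,0],
)

```text
time_s: 14.47
position: [581.7, -12.9, 49.1]
orientation: [0.889, 0.458, 0.0, 0.001]
force: [2.3, -3.1, 2.6]
finger_gap: 0.001
```

```bash
python3 -W ignore st.py 49.5
```

```text
t 14.4667 pos [581.72 -12.85  49.11] yaw -35.52 cmd [581.3 -12.6  48. ] toolF [-1.16  3.71 -2.59] hub moment Nm 0.232 theta_est 49.11 rad 74.0
M_contact 0.249
```

Call:
step_arm(
  xyz=[
    [-0.0006,-0.0018,0],
    [-0.0011,-0.0037,0],
    [-0.0016,-0.0056,0],
  ],
  angular=[
    [0,0,1.5],
    [0,0,3],
    [0,0,4.5],
  ],
  jaw=[0,0,0],
)

```text
time_s: 14.77
position: [576.3, -11.0, 49.1]
orientation: [0.906, 0.423, 0.0, 0.001]
force: [3.2, -3.7, 2.1]
finger_gap: 0.003
```

```bash
python3 -W ignore st.py 54
```

```text
t 14.7667 pos [576.32 -11.01  49.14] yaw -40.01 cmd [575.8 -10.7  48. ] toolF [-0.74  4.83 -2.06] hub moment Nm 0.32 theta_est 53.53 rad 74.0
M_contact 0.331
```

Call:
step_arm(
  xyz=[
    [-0.0004,-0.0012,0],
    [-0.0008,-0.0025,0],
    [-0.0011,-0.0037,0],
  ],
  angular=[
    [0,0,1],
    [0,0,2],
    [0,0,3],
  ],
  jaw=[0,0,0],
)

```text
time_s: 15.07
position: [572.7, -9.5, 49.1]
orientation: [0.917, 0.398, 0.0, 0.001]
force: [3.1, -3.9, 2.2]
finger_gap: -0.001
```

```bash
python3 -W ignore st.py 57
```

```text
t 15.0667 pos [572.71  -9.47  49.11] yaw -43.05 cmd [572.3  -9.2  48. ] toolF [-0.77  4.96 -2.21] hub moment Nm 0.328 theta_est 56.58 rad 73.9
M_contact 0.34
```

Call:
step_arm(
  xyz=[
    [-0.0004,-0.0012,0],
    [-0.0008,-0.0025,0],
    [-0.0011,-0.0037,0],
  ],
  angular=[
    [0,0,1],
    [0,0,2],
    [0,0,3],
  ],
  jaw=[0,0,0],
)

```text
time_s: 15.37
position: [569.4, -7.9, 49.1]
orientation: [0.927, 0.374, 0.001, 0.001]
force: [3.2, -4.6, 1.7]
finger_gap: 0.001
```

```bash
python3 -W ignore st.py 60; python3 - <<'E'
from workcell import env
from h import *
t=env.read_camera("top"); s=env.read_camera("scene")
a=cv2.resize(t["img"][145:215,175:275],(800,560),interpolation=cv2.INTER_CUBIC); crop(t["img"],175,145,275,215,7,"pics/t12.png"); crop(s["img"],250,130,345,230,6,"pics/s12.png")
E
```

```text
t 15.3667 pos [569.4   -7.91  49.13] yaw -46.04 cmd [568.8  -7.5  48. ] toolF [-0.9   5.51 -1.69] hub moment Nm 0.363 theta_est 59.4 rad 74.0
M_contact 0.377
```

View pics/t12.png

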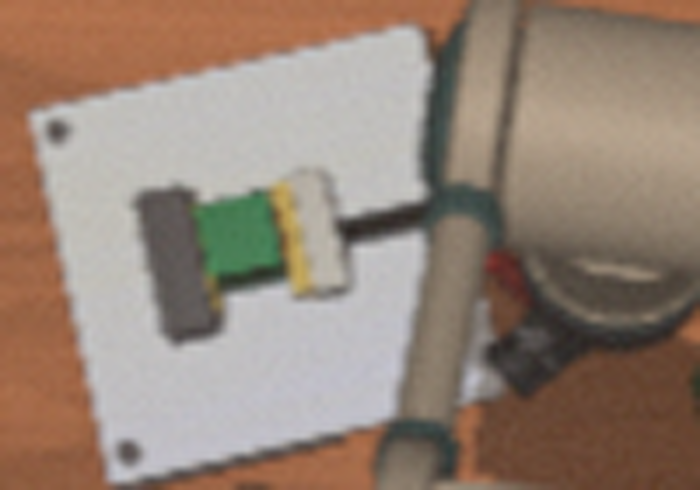

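View pics/s12.png

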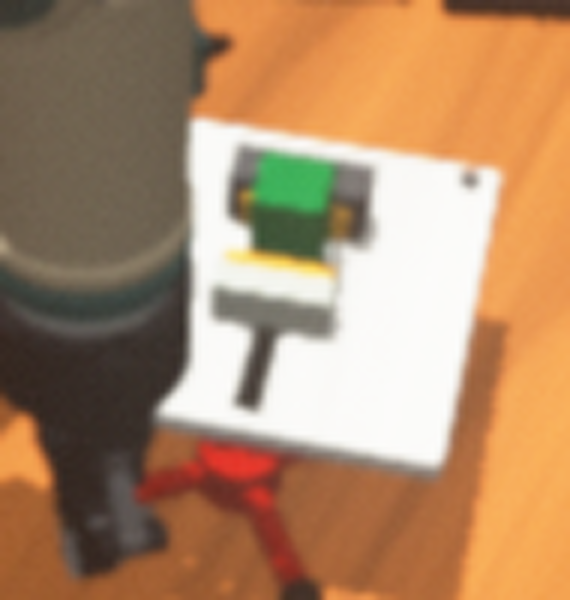

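Both images show the block flat against the stop's brass with the jaw in contact. Resistance has now climbed from about 0.28 to 0.38 N m. A little more, in small steps.

Call:
step_arm(
  xyz=[
    [-0.0004,-0.0012,0],
    [-0.0008,-0.0025,0],
    [-0.0011,-0.0037,0],
  ],
  angular=[
    [0,0,1],
    [0,0,2],
    [0,0,3],
  ],
  jaw=[0,0,0],
)

```text
time_s: 15.77
position: [566.2, -6.2, 49.1]
orientation: [0.937, 0.35, 0.001, 0.001]
force: [3.1, -5.4, 2.2]
finger_gap: -0.005
```

```bash
python3 -W ignore st.py 63
```

```text
t 15.7667 pos [566.17  -6.19  49.14] yaw -49.03 cmd [565.4  -5.6  48. ] toolF [-1.23  6.09 -2.14] hub moment Nm 0.395 theta_est 62.23 rad 74.0
M_contact 0.415
```

Call:
step_arm(
  xyz=[
    [-0.0004,-0.0012,0],
    [-0.0008,-0.0025,0],
    [-0.001,-0.0031,0],
  ],
  angular=[
    [0,0,1],
    [0,0,2],
    [0,0,2.5],
  ],
  jaw=[0,0,0],
)

```text
time_s: 16.07
position: [563.5, -4.6, 49.2]
orientation: [0.944, 0.33, 0.001, 0.001]
force: [3.1, -6.2, 3.1]
finger_gap: -0.002
```

```bash
python3 -W ignore st.py 65.5
```

```text
t 16.0667 pos [563.46  -4.6   49.17] yaw -51.52 cmd [562.7  -3.9  48. ] toolF [-1.48  6.8  -3.12] hub moment Nm 0.438 theta_est 64.65 rad 74.0
M_contact 0.463
```

That is 0.46 N m and 6.8 N, which is a firm grip of roughly 21–26 N. I stop here and back the tool straight off, then lift clear.

Call:
step_arm(
  xyz=[
    [0,0.005,0],
    [0,0.015,0],
    [-0.005,0.03,0],
    [-0.01,0.035,-0.03],
    [-0.01,0.035,-0.07],
    [-0.01,0.035,-0.11],
    [-0.01,0.035,-0.15],
    [0.03,0.03,-0.17],
    [0.03,0.03,-0.17],
    [0.03,0.03,-0.17],
  ],
  angular=[
    [0,0,0],
    [0,0,0],
    [0,0,0],
    [0,0,0],
    [0,0,0],
    [0,0,0],
    [0,0,0],
    [0,0,-7],
    [0,0,-7],
    [0,0,-7],
  ],
  jaw=[0,0,0,0,0,0,0,0,0,0],
)

```text
time_s: 16.95
position: [606.0, -8.0, 219.8]
orientation: [0.922, 0.386, 0.001, 0.0]
force: [-0.2, -0.3, -0.7]
finger_gap: 0.001
```

```bash
python3 - <<'E'
from workcell import env
from h import *
import pickle
s=env.sense(); w=env.read_camera("wrist"); t=env.read_camera("top"); sc=env.read_camera("scene"); pickle.dump((s,w,t,sc),open("w13.pkl","wb"))
print(s["time_s"],s["position"],s["force"])
crop(w["img"],0,0,512,384,1.56,"pics/w13.png"); crop(t["img"],170,130,390,230,3.6,"pics/t13.png"); crop(sc["img"],250,130,345,230,6,"pics/s13.png")
E
```

```text
16.95 [606.00075493  -7.99284466 219.83007732] [-0.24829766 -0.30042819 -0.67099221]
```

View pics/w13.png

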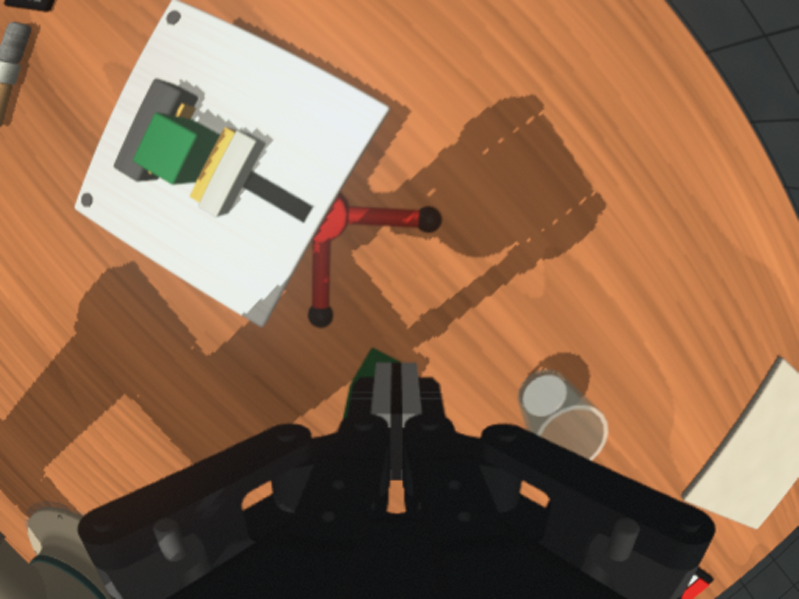

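View pics/t13.png

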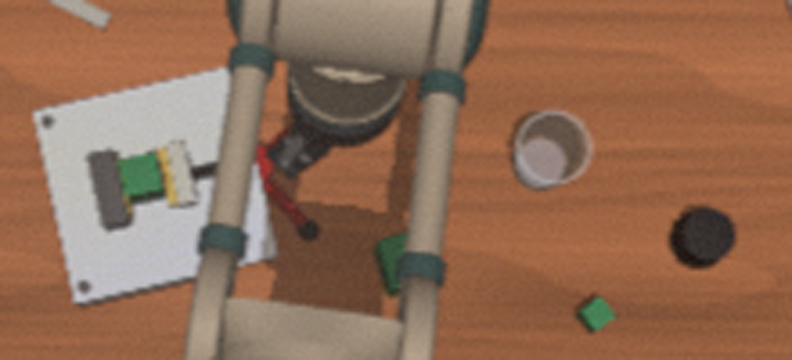

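View pics/s13.png

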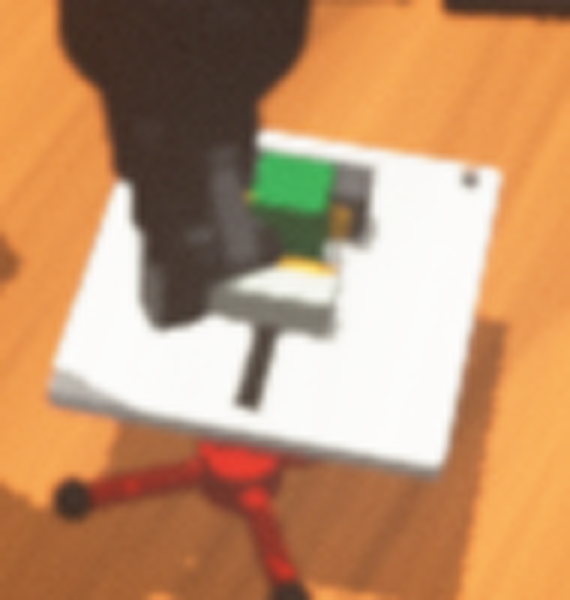

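The block is upright and square between the brass faces, the tool is clear, and the bystanders are in place. One last numeric check that the knob stayed put, and that the block is square.

```bash
python3 - <<'E'
import pickle; from knob import *; from fitw import loc
s,w,t,sc=pickle.load(open("w13.pkl","rb"))
for u,v in [(320,316),(429,219)]:
    l=loc(p,wonz(w,s,u/1.56,v/1.56,58))-[0,-72]; print('ball theta',np.degrees(np.arctan2(-l[0],-l[1])),np.hypot(*l))
q=[(159,113),(203,127),(180,184),(134,160)]
for u,v in q: print('block top',loc(p,wonz(w,s,u/1.56,v/1.56,137)).round(1))
print('tumbler',wonz(w,s,573/1.56,435/1.56,80))
t0,_=pickle.load(open("cams0.pkl","rb"))
d=cv2.absdiff(t0["img"],t["img"]).max(2); print('tumbler/pot diff',d[155:190,308:340].mean(),d[185:210,355:378].mean(),'brush',d[200:238,112:135].mean())
crop(w["img"],60,40,190,150,6,"pics/w13a.png")
E
```

```text
ball theta 61.91915330513897 71.66231469916146
ball theta -27.835492335934415 70.52962143971493
block top [15.5 25.5]
block top [20.1 -2.2]
block top [-11.6  -4.9]
block top [-13.2  27.3]
tumbler [ 620.89573772 -183.79784748   80.        ]
tumbler/pot diff 3.3919642857142858 4.191304347826087 brush 3.348970251716247
```

View pics/w13a.png

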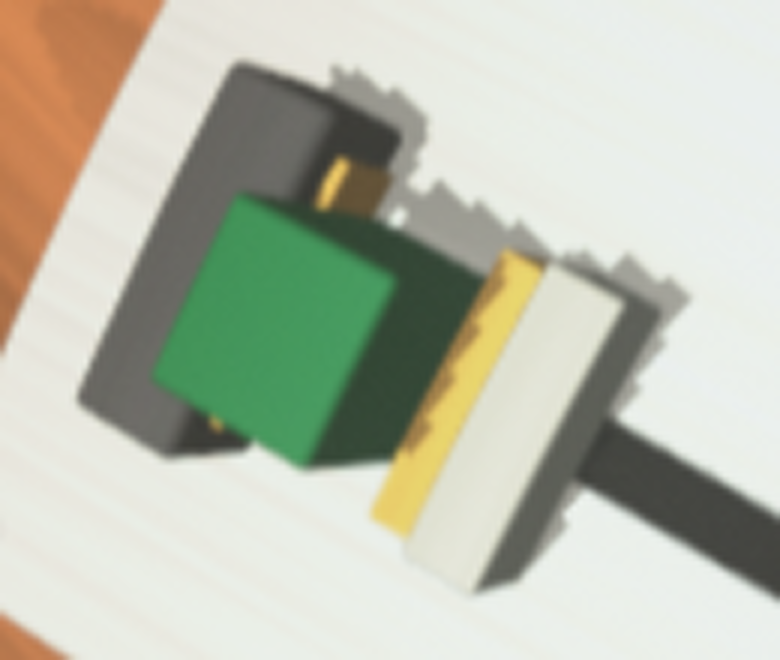

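```bash
python3 - <<'E'
from workcell import env
s=env.sense(); print(s["time_s"],s["force"]); print(env.sign_off())
E
```

```text
17.1 [ 0.58716375 -0.52455904 -0.02649601]
the job is handed in; nothing more can be done
None
```

The middle-sized green wax block is standing upright between the jaws, and I clamped it with the knob alone. I handed the job in at 17.1 s of robot time; sign-off gives no verdict.

- **Placing:** I set the block down mid-gap, square and centred, and let go. At release it had about 8–10 mm clear on each side.
- **Clamping:** I turned the knob clockwise in two pushes on the end balls, about 2.6 rad in all. The resistance while turning freely was about 0.25–0.31 N m. It rose steadily once the jaw bore on the block, and I stopped at about 0.46 N m (6.8 N at the ball). That corresponds to a jaw force of roughly 21–26 N. The force reading is noisy, so allow a few newtons either way.
- **Last checks:** The wrist picture shows the block upright and flush between both brass faces, with the tool clear of everything. The tumbler, pot and brush look unchanged from the first picture.
- **Disagreements:**
  - The final knob angle reads about 62° in the picture and about 65° from the tool pose. The same 2° or so offset showed after the first push, so I put it down to calibration rather than the knob turning back.
  - The knob travel implies an open gap about 1 mm larger than I measured from the pictures.
  - My last calculation of the block's top corners came out a few millimetres uneven because I read the pixels coarsely, so I judged squareness from the picture itself.

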